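Set the sliding stone gauge to its index mark

ROBOT

A 6-joint arm with a two-finger parallel gripper is mounted at the origin on the work surface. World frame = base frame: x ahead of the robot, y to its left, z up, the work surface at z = 0. Lengths are in mm, angles in rad, forces in N, time in s.
With the tool pointing down it reaches from about 375 to 925 mm from the base axis. Payload 5.7 kg.
Tool frame: the origin (TCP) lies midway between the tips of the shut fingers; the grasp point (between the pads) lies behind it (grip_depth is the z of the grasp point in the tool frame, in mm); z points along the fingers, y is the direction in which the jaws open and shut (so a half turn about z gives the same grasp; the last joint's range is limited). The gripper opens to 88 mm and grips with 3 to 60 N. Pads are 20 mm wide; open, the fingers measure 115 mm over their backs; the gripper's body (75 mm by 178 mm) begins 61 mm behind the grasp point.
Start: joints at [1.081, 0.359, 1.51, -0, 1.272, -0.115], TCP at [219.642, 558.318, 222.623] pointing down, gripper open.
Joint ranges: [-2.97, 2.97], [-1.01, 2.36], [0.21, 2.38], [-0.96, 4.11], [0.2, 2.71], [-2.98, 2.98]. Speed limits (rad/s): [2.39, 2.39, 3.14, 3.14, 3.14, 3.14].

INTERFACE

Orientations are given as a rotation vector (axis times angle).
In Python, from bench import observe, camera, camera_params, finish_job, grip_depth gives the robot as it stands.
- The arm moves only by the tool move_arm, never from a script. Its argument "steps" is a list of rows, each a list of 2 entries, a list of its own where there are three numbers: the shift along the tool's x, y, z scaled (see below), then the turn, a rotation vector about the tool's x, y, z scaled (see below). A call has 1 to 12 rows; each row shifts and turns the commanded pose from where the row before left it, along the tool's axes as they then stand; what a row does not reach is not made up. The controller multiplies each number of a shift by 75 cm and each number of a turn by pi rad. A row lasts 1/8 s, in which the tool goes at most 62.5 mm and 10.7 degrees, less where a joint would pass 70% of its speed; a pose out of reach is approached as far as the arm can. A call with a number of a shift or a turn outside -1 to 1 is refused whole. A call with a gripper value outside its range is refused whole. "hand" is the opening, from -1 (shut) to 1 (fully open), set as the call begins (left out, the last holds). The fingers move at their own pace and stop on an object; "newtons" is the grip in N (left out, the last holds). Time passes only in rows, so rows that do not move let the fingers close. It gives the time, the measured TCP pose, the force and the opening at its end, in the units of the state.
- observe(): the state, without advancing time (a new reading comes with each control period).
- camera(name): name is "scene" or "top" or "wrist"; returns (picture, depth): 420x560x3 uint8, red, green, blue; 420x560 float32, mm along the optical axis (not along the pixel's ray), 0 where there is no reading.
- camera_params(name): a dict with "mtx" (3x3 intrinsics, pixels), "D" ([k1, k2, p1, p2, k3] as OpenCV has them; the pictures are not rectified), "R" (3x3) and "t" (3): a world point X has camera coordinates R X + t; the wrist camera has in their place "mount" (4x4, takes a point from camera to tool coordinates, whose origin is the TCP and whose axes are the flange's). Camera axes: x right, y down, z forward; pixel columns grow to the right and rows downward; lengths in mm; the calibration is good to about 2 mm. A picture is of the moment at which its call begins: read the wrist's pose just before it. camera_params takes no time and is no camera call.
- finish_job(): hands the job in, once; it reports no verdict.
The state is a dict: "time": time; "q": joint angles; "qvel": joint speeds; "effort": joint torques, N m; "tool_pos": TCP position; "eef_rot": TCP orientation; "force": force on the tool from outside, world axes, zero at the start; "moment": the same for the moment, N m; "opening": opening from 0.0 (shut) to 1.0 (fully open).
Only numpy, scipy, OpenCV 4.12 (cv2) and the standard library are available. Lean on these libraries where they do the work, as an engineer would, in place of code of your own. Each camera call takes 0.05 s, during which the arm holds its last target.

TASK

Set the stone gauge on the bench: lift the dust cap up off the lock button and stand it upright in the shallow wooden tray, then press the lock button fully down to free the telescoping arm. Take the arm by its upright post, pull it out until its pointer stands level with the fin of the small index rider clamped on the scale, and finish still holding it there, because the arm springs back if let go. Leave the tools and other things lying about where they are.

Things in the scene. Friction and masses are not known exactly. Their poses are not given: they have to be found in the camera images.
- gauge: fixed gauge, base 385 x 105 x 12 mm. Origin at bench level on the arm's centre line; own x: the way the arm extends. Grey housing x -140 to 20, y -30 to 30, top 70 mm above the bench, then a 44 mm wide nose to x 32. Collar (30 diameter, 12 high, axis at x -70, y 0) on the housing holds the lock button. Scale strip beside the arm at y 45, x 30 to 230, top 30 mm above the bench, ticks every 10 mm
- collar (a point): point on the housing's top face (70 mm above the bench), on the axis of collar and lock button, where the cap's rim rests at the start
- dust_cap: black plastic dust cap, loose, 100 g: an upside-down cup 46 mm outside and 38 mm inside diameter, 33 mm tall, inside depth 28 mm, with a gripping stem of 20 mm diameter and 30 mm length on top (63 mm overall). Hangs loosely over the collar (4 mm play all round), hiding the button. Origin: centre of its lower rim; own z up the stem
- cap_stem (a point): point on the axis of the cap's stem, 50 mm above its lower rim, where to grip it
- tray: shallow wooden tray, fixed, 140 (own x) x 130 (own y) x 22 mm high, walls and floor 7 mm thick. Origin at the centre of its underside. It stands on the left or the right of the bench; the wooden tool tote stands on the other side
- lock_button (a joint): lock button travel in m: 0 up (locked), 0.008 fully down. It takes about 4 N to push, stays where it is left, and the arm is free from about 0.005 on
- button_top (a point): centre of the top face of the lock button (22 mm diameter; at the start 22 mm above the housing's top, 10 mm above its collar; pressed straight down it ends 2 mm above the collar)
- gauge_arm: telescoping arm, a steel bar 22 x 16 mm sliding out of the housing along the gauge's x, travel 0 to 135 mm; at the start fully home and locked. A spring pulls it back with 3 N at home to 5 N fully out. Origin coincides with the gauge's origin when home; own axes parallel to the gauge's
- pull_post (a point): grip point of the upright square post on the arm's end, on the post's axis, 85 mm above the bench. Post 20 x 20 mm, sides parallel to the gauge's axes, from 56 to 110 mm above the bench; at home its axis is 75 mm along the gauge's x. The head below it is 30 mm wide across the arm
- pointer_tip (a point): tip of the arm's pointer, a 4 mm wide bar reaching out beside the head at the post's position along the arm: 36 mm to the gauge's +y and 45 mm below the grip point
- rider: brass index rider clamped immovably on the scale, 14 x 26 mm, top 46 mm above the bench, with a 3 mm wide raised fin across the scale. Its origin lies on the scale's top face under the fin; own x is parallel to the gauge's x. It stands 60 to 120 mm from the pointer's home position along the gauge's x
- rider_fin (a point): middle of the top edge of the rider's fin: the mark to which the pointer is set, judged along the gauge's x only
- tote: dark wooden tool tote with a handle bar across its top, fixed, 150 x 130 mm, 127 mm high, a bystander; origin at the centre of its underside
- mug: white mug, 76 mm across, 85 mm tall, standing; a bystander, loose; origin at its underside
- wedge: steel splitting wedge lying on the bench, 115 mm long, 26 mm wide, 20 mm high; a bystander, loose; origin at its underside
- brush: bench brush lying on the bench, 160 mm long; a bystander, loose; origin at its underside
- chisel: stone chisel lying on the bench, 165 mm long, 18 mm high; a bystander, loose; origin at its underside
- tin: aluminium tin, 66 mm across, 90 mm tall, standing; a bystander, loose; origin at its underside
- offcut: granite offcut, 90 x 70 x 50 mm; a bystander, loose; origin at its underside
Not all that is in view belongs to the job. What is meant by the tray is not red, and is the smaller of those in its own colour.

How it is judged:
By the outcome, as a careful person would: the job done as asked, in the order asked, and still so for the second after the job is handed in, while the arm keeps its last pose, push and grip.
It also fails if it takes over 61 s, if anything falls off the work surface, if the arm or the gripper's body presses on something with over 40 N, if the wrist force passes 120 N, or if a joint passes its speed limit or range.

## Working session

There is one attempt and no reset: what is moved stays moved. The work goes in short steps, Python scripts to look and compute and a tool call to move; the robot and the scene stay as the last step left them, time stands still between calls to the robot, and variables do not carry over. Pictures are saved under pics/ and viewed, and the job is handed in when it is done.

Besides the shell and the picture viewer there is one more tool, called after ">>>" in YAML: its name, and indented under it one key for each argument. move_arm: Moves the arm, as the interface text tells. Its arguments: {"type":"object","properties":{"steps":{"type":"array"},"hand":{"type":"number"},"newtons":{"type":"number"}},"required":["steps"]}

```bash
ls; mkdir -p pics; python3 - <<'E'
from bench import *
import cv2
print(observe()); print(grip_depth if not callable(grip_depth) else grip_depth())
for n in("scene","top"):
    p,d=camera(n); cv2.imwrite(f"pics/{n}0.png",p[:,:,::-1]); import numpy as np; np.savez(f"pics/{n}0.npz",p=p,d=d)
    print(n,camera_params(n))
print(camera_params("wrist"))
E
```

```text
pics
{'time': 0.0, 'q': array([ 1.08093171e+00,  3.59504093e-01,  1.51141366e+00, -2.57219631e-05,
        1.27248436e+00, -1.15088415e-01]), 'qvel': array([ 9.74958917e-04,  1.78560638e-04,  1.51456511e-03,  9.62641798e-04,
       -4.20543984e-04,  3.18055822e-05]), 'effort': array([ 7.47044269e-04, -5.15381992e+01, -2.70724833e+01,  6.75312476e-02,
        3.50751949e-02, -1.54683153e-04]), 'tool_pos': array([219.32671614, 557.74745703, 221.81727447]), 'eef_rot': array([-5.85149882e-01, -3.08609099e+00,  2.72429594e-03]), 'force': array([0.05765225, 0.53885327, 0.2294426 ]), 'moment': array([-0.03543961,  0.00862608,  0.01390596]), 'opening': 1.0012785605493724}
-18.700000000000003
scene {'mtx': array([[387.69119333,   0.        , 287.93203896],
       [  0.        , 387.69119333, 208.01826963],
       [  0.        ,   0.        ,   1.        ]]), 'D': array([0.02661204, 0.        , 0.        , 0.        , 0.        ]), 'R': array([[-0.81692853,  0.57644984,  0.0182581 ],
       [ 0.35714619,  0.53048755, -0.76878447],
       [-0.45285138, -0.62152115, -0.63924728]]), 't': array([ 
[... 384 characters left out ...]
      [ 0.20561012, -0.01568431, -0.97850829]]), 't': array([  37.36132632,  509.26659483, 1161.73046577])}
{'mtx': array([[290.55795357,   0.        , 276.15958826],
       [  0.        , 290.55795357, 207.29363851],
       [  0.        ,   0.        ,   1.        ]]), 'D': array([-0.03167151,  0.        ,  0.        ,  0.        ,  0.        ]), 'mount': array([[ 5.05262034e-04, -9.65569848e-01, -2.60143446e-01,
         7.06737592e+01],
       [ 9.99999817e-01,  5.74364164e-04, -1.89613762e-04,
         2.31270833e-02],
       [ 3.32502404e-04, -2.60143303e-01,  9.65569962e-01,
        -1.62513964e+02],
       [ 0.00000000e+00,  0.00000000e+00,  0.00000000e+00,
         1.00000000e+00]])}
```

View pics/scene0.png

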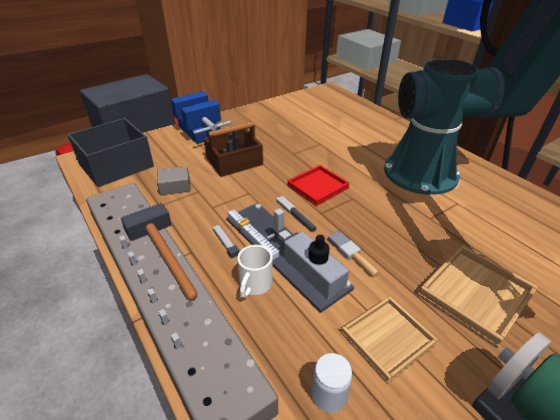

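View pics/top0.png

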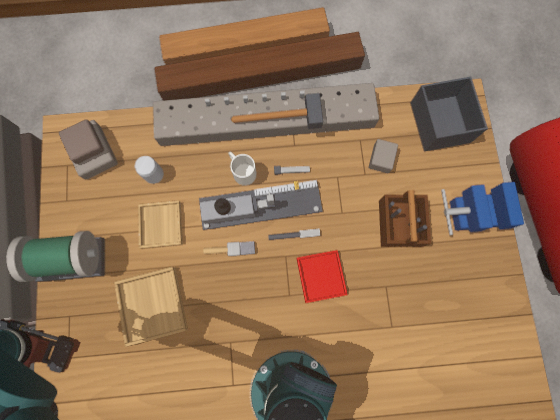

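Candidate trays in the top view are red (323,276), large wooden (150,305) and small wooden (160,225). The small wooden one fits the description. I'll measure it and enlarge the crops.

```bash
cat > h.py <<'E'
import numpy as np, cv2
from bench import *
def cloud(n,d):
    c=camera_params(n); h,w=d.shape
    u,v=np.meshgrid(np.arange(w),np.arange(h))
    pts=np.stack([u,v],-1).reshape(-1,1,2).astype(np.float64)
    xy=cv2.undistortPoints(pts,c["mtx"],c["D"]).reshape(h,w,2)
    X=np.dstack([xy*d[...,None],d])
    if n=="wrist":
        raise SystemExit
    return (X-c["t"])@c["R"]
def cloudw(d,s):
    c=camera_params("wrist"); h,w=d.shape
    u,v=np.meshgrid(np.arange(w),np.arange(h))
    pts=np.stack([u,v],-1).reshape(-1,1,2).astype(np.float64)
    xy=cv2.undistortPoints(pts,c["mtx"],c["D"]).reshape(h,w,2)
    X=np.dstack([xy*d[...,None],d]); m=c["mount"]
    T=X@m[:3,:3].T+m[:3,3]
    R=cv2.Rodrigues(s["eef_rot"])[0]
    return T@R.T+s["tool_pos"]
def proj(n,P):
    c=camera_params(n)
    return cv2.projectPoints(np.float64(P).reshape(-1,3),cv2.Rodrigues(c["R"])[0],c["t"],c["mtx"],c["D"])[0].reshape(-1,2)
E
python3 - <<'E'
from h import *
t=np.load("pics/top0.npz"); W=cloud("top",t["d"])
s=np.load("pics/scene0.npz"); V=cloud("scene",s["d"])
for n,(u,v) in dict(captop=(222,206),bench=(260,260),traycorner=(160,225),housing=(243,205),post=(267,203),big=(150,305)).items(): print(n,W[v,u].round(1))
a=t["p"][150:290,100:360]; cv2.imwrite("pics/topcrop.png",cv2.resize(a,None,fx=3,fy=3,interpolation=cv2.INTER_CUBIC)[:,:,::-1])
a=s["p"][190:390,200:450]; cv2.imwrite("pics/scenecrop.png",cv2.resize(a,None,fx=3,fy=3,interpolation=cv2.INTER_CUBIC)[:,:,::-1])
# housing top
for nm,C in(("top",W),("scene",V)):
    m=(abs(C[...,2]-70)<5)&(C[...,0]>400)&(C[...,0]<800)&(C[...,1]>-100)&(C[...,1]<400)
    P=C[m]; print(nm,len(P),np.median(P[:,2])); print(cv2.minAreaRect(P[:,:2].astype(np.float32)))
    m=(abs(C[...,2]-133)<6)&(C[...,0]>400)&(C[...,0]<800)&(C[...,1]>-100)&(C[...,1]<400)
    P=C[m]; print(nm,"stem",len(P),P.mean(0),P.min(0),P.max(0))
    m=(abs(C[...,2]-108)<6)&(C[...,0]>400)&(C[...,0]<800)&(C[...,1]>-100)&(C[...,1]<400)
    P=C[m]; print(nm,"108",len(P),P.mean(0),P.min(0),P.max(0))
E
```

```text
captop [546.5 151.8 121.9]
bench [3.932e+02 5.950e+01 2.000e-01]
traycorner [531.8 365.4   7.9]
housing [556.4  94.4  72.7]
post [560.2  21.5  55.9]
big [287.  402.7   7.8]
top 908 70.06706981250606
((660.7208862304688, 165.92904663085938), (278.5235595703125, 464.41265869140625), 0.0010827617952600121)
top stem 38 [555.70578096 155.04824379 132.70855939] [546.88723686 146.71382111 127.81682172] [566.20380189 164.3811548  138.94158534]
top 108 140 [555.66845885 111.80247873 106.20073177] [533.04044136   1.5734944  102.0478199 ] [576.36403105 177.81628084 113.78345864]
scene 1427 70.16893071961867
((667.961181640625, 188.63177490234375), (388.3922119140625, 241.01864624023438), 39.83805847167969)
scene stem 59 [558.08411733 157.04422598 132.30446077] [547.95923213 147.74279796 127.07291657] [566.01393874 166.7887255  135.32709138]
scene 108 234 [561.51511928 120.00957171 105.55322703] [535.35214491   2.61125908 102.00060846] [579.49602994 178.21678836 113.95500681]
```

View pics/topcrop.png

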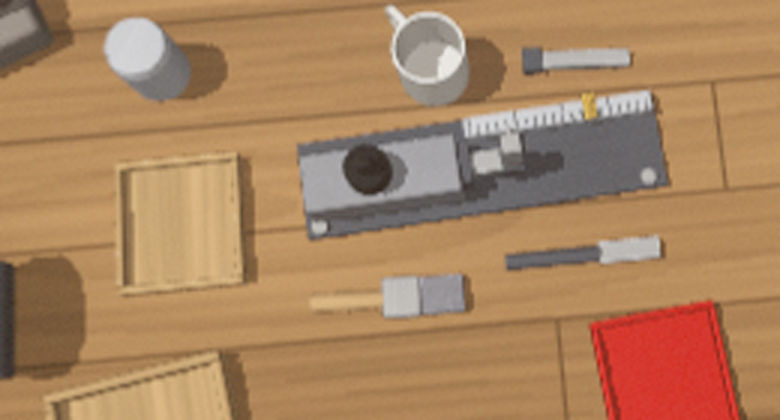

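View pics/scenecrop.png

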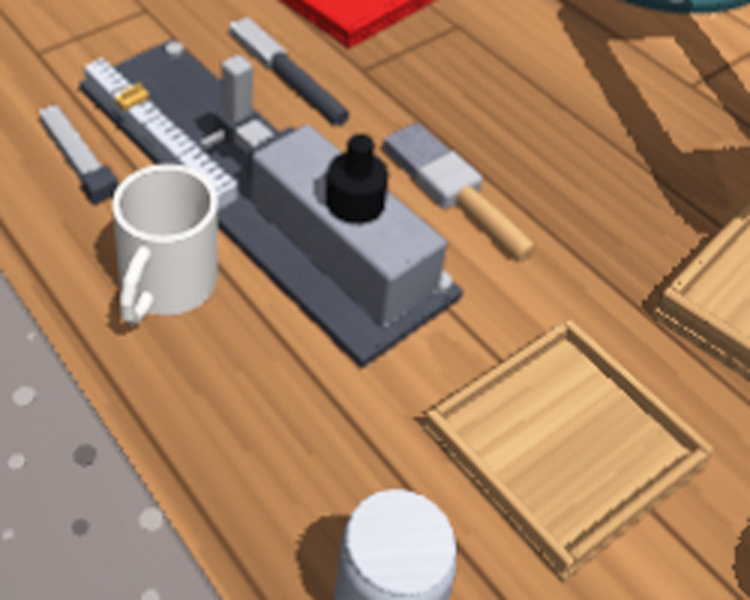

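Small wooden tray confirmed at crop (180,222). The cap stands at crop (367,165), the post at (512,148) and the rider at (588,105). Next I fit the poses.

```bash
python3 - <<'E'
from h import *
for nm in("top","scene"):
    t=np.load(f"pics/{nm}0.npz"); C=cloud(nm,t["d"]); rgb=t["p"].astype(int)
    x,y,z=C[...,0],C[...,1],C[...,2]
    def box(x0,x1,y0,y1,z0,z1): return (x>x0)&(x<x1)&(y>y0)&(y<y1)&(z>z0)&(z<z1)
    P=C[box(480,625,45,245,65,75)]; print(nm,"housing",len(P),np.median(P[:,2]),cv2.minAreaRect(P[:,:2].astype(np.float32)))
    P=C[box(480,625,-30,45,98,116)]; print("post top",len(P),P.mean(0),P.min(0),P.max(0))
    P=C[box(480,680,-150,245,8,16)];  print("base",len(P),np.median(P[:,2]))
    if len(P): print(cv2.minAreaRect(P[:,:2].astype(np.float32)))
    P=C[box(430,640,270,460,18,27)]; print("tray rim",len(P),cv2.minAreaRect(P[:,:2].astype(np.float32)))
    P=C[box(430,640,270,460,4,11)]; print("tray floor",len(P),cv2.minAreaRect(P[:,:2].astype(np.float32)))
    m=box(520,680,-150,45,35,60)&(rgb[...,0]-rgb[...,2]>50); P=C[m]; print("rider",len(P),P.mean(0),P.min(0),P.max(0))
    # sceen scale strip: white
    m=box(520,680,-150,45,24,35)&(rgb.min(-1)>130); P=C[m]; print("strip",len(P)); 
    if len(P): print(cv2.minAreaRect(P[:,:2].astype(np.float32)), P[:,2].mean())
    P=C[box(480,680,270,480,60,120)]; print("tin",len(P),P.min(0) if len(P) else 0,P.max(0) if len(P) else 0)
    P=C[box(560,750,20,200,74,95)]; print("mug",len(P),P.min(0),P.max(0))
E
```

```text
top housing 774 70.12217070912473 ((556.1336059570312, 140.0260467529297), (61.350887298583984, 171.36428833007812), 3.6268954277038574)
post top 47 [563.51071493  11.37531652 110.04196168] [554.03992953   1.5734944   99.97738014] [574.33576095  20.26427594 115.40954   ]
base 1849 12.263508732362109
((599.7786865234375, 45.66741943359375), (164.77105712890625, 384.0084228515625), 3.5588648319244385)
tray rim 346 ((533.4906005859375, 363.9206237792969), (143.4200439453125, 131.10226440429688), 0.2808566391468048)
tray floor 1355 ((535.5217895507812, 364.78765869140625), (186.83128356933594, 207.97325134277344), 89.5784912109375)
rider 34 [616.03291367 -72.29534999  39.61554228] [604.04934752 -81.13908553  35.06887411] [629.14005932   1.30429089  48.69896735]
strip 334
((638.76611328125, -46.1719970703125), (72.47701263427734, 185.8124237060547), 3.465815782546997) 30.081332264994312
tin 57 [673.43740642 363.22987742  60.639206  ] [679.98902034 400.12802697  93.93005031]
mug 156 [562.25296402  49.95095337  74.00511268] [722.32332176 192.92328079  90.42406022]
scene housing 1098 70.1642
[... 351 characters left out ...]
25), 3.5349748134613037)
tray rim 939 ((534.290771484375, 365.10491943359375), (142.10946655273438, 130.67523193359375), 0.23654042184352875)
tray floor 3090 ((536.64990234375, 359.78314208984375), (203.18453979492188, 166.08033752441406), 4.186405181884766)
rider 48 [617.92311507 -72.84383277  40.38310913] [604.75834916 -80.41359076  35.07887124] [630.08531713 -66.99443066  47.88352741]
strip 329
((613.7908325195312, -49.38572692871094), (21.055686950683594, 187.5437774658203), 3.569108486175537) 30.439065652943455
tin 34 [674.82675233 369.80085887  89.08214638] [679.97115089 397.98940179  92.07293356]
mug 492 [560.01176149  20.01519826  74.06130337] [725.02845865 179.11821298  94.82158914]
```

```bash
cat >> h.py <<'E'
from scipy.spatial.transform import Rotation as Ro
GY=np.deg2rad(3.5)
def plan(target,yawdir=None):
    s=observe(); R=cv2.Rodrigues(s["eef_rot"])[0]
    d=R.T@(np.array(target)-s["tool_pos"]); print("t",round(s["time"],2),"pos",s["tool_pos"].round(1),"shift/750",(d/750).round(4),"mm",d.round(1),"rows>=",round(np.linalg.norm(d)/62.5,2))
    # desired: tool z down, tool y along +-gauge x
    gx=np.array([np.sin(GY),-np.cos(GY),0])
    for sg in(1,-1):
        y=sg*gx; z=np.array([0,0,-1.]); x=np.cross(y,z); Rd=np.stack([x,y,z],1)
        rv=Ro.from_matrix(R.T@Rd).as_rotvec(); print("turn/pi",(rv/np.pi).round(4),"deg",np.rad2deg(rv).round(2))
    print("q",s["q"].round(2),"F",s["force"].round(1),"open",round(s["opening"],3))
E
python3 -c "
from h import *
plan([557,156,250])
R=cv2.Rodrigues(observe()['eef_rot'])[0];print(R.round(3))"
```

```text
t 0.1 pos [219.4 557.8 221.9] shift/750 [-0.615  -0.3338 -0.0371] mm [-461.3 -250.4  -27.8] rows>= 8.41
turn/pi [-2.000e-04  7.000e-04  8.613e-01] deg [-4.0000e-02  1.2000e-01  1.5503e+02]
turn/pi [-0.0005 -0.0002 -0.1387] deg [ -0.09  -0.03 -24.97]
q [ 1.08  0.36  1.51  0.    1.27 -0.12] F [-1.1  0.4 -0.2] open 1.001
[[-0.931  0.366 -0.001]
 [ 0.366  0.931 -0.001]
 [ 0.    -0.002 -1.   ]]
```

>>> move_arm:
  steps:
    - [[-0.056,-0.0303,-0.0034],[0,0,0]]
    - [[-0.056,-0.0303,-0.0034],[0,0,0]]
    - [[-0.056,-0.0303,-0.0034],[0,0,0]]
    - [[-0.056,-0.0303,-0.0034],[0,0,0]]
    - [[-0.056,-0.0303,-0.0034],[0,0,0]]
    - [[-0.056,-0.0303,-0.0034],[0,0,0]]
    - [[-0.056,-0.0303,-0.0034],[0,0,0]]
    - [[-0.056,-0.0303,-0.0034],[0,0,0]]
    - [[-0.056,-0.0303,-0.0034],[0,0,-0.0462]]
    - [[0,0,0],[0,0,-0.0462]]
    - [[0,0,0],[0,0,-0.0462]]
    - [[0,0,0],[0,0,0]]

```text
time: 1.6
tool_pos: [496.3, 229.3, 245.2]
eef_rot: [0.093, -3.139, 0.001]
force: [0.8, 1.2, 1.0]
opening: 1.002
```

```bash
cat > wr.py <<'E'
from h import *
import sys
def shot(n,wait=0):
    s=observe(); p,d=camera("wrist"); C=cloudw(d,s)
    cv2.imwrite(f"pics/{n}.png",p[:,:,::-1]); np.savez(f"pics/{n}.npz",p=p,d=d,C=C)
    return p,d,C,s
E
python3 - <<'E'
from wr import *
plan([557,156,250])
p,d,C,s=shot("w1")
x,y,z=C[...,0],C[...,1],C[...,2]
E
```

```text
t 1.6 pos [496.3 229.3 245.2] shift/750 [-0.075  -0.1024 -0.0065] mm [-56.3 -76.8  -4.8] rows>= 1.52
turn/pi [-5.000e-04  2.000e-04  9.993e-01] deg [-8.0000e-02  3.0000e-02  1.7988e+02]
turn/pi [-0.0001 -0.0003 -0.0007] deg [-0.02 -0.05 -0.12]
q [ 0.31  0.26  1.59 -0.    1.29 -1.32] F [0.8 1.2 1. ] open 1.002
```

View pics/w1.png

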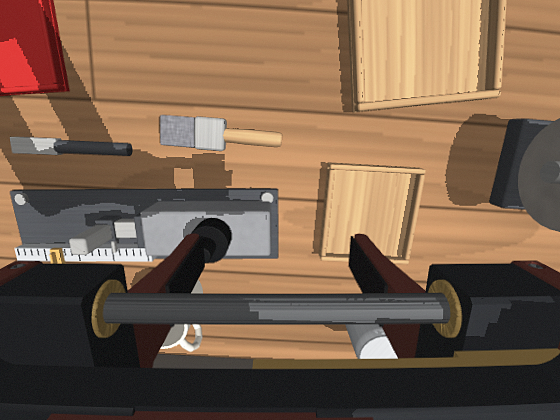

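The wrist view shows the cap (212,238), post (80,245), rider (57,256), small tray (373,212). I'll measure from here.

```bash
cat > meas.py <<'E'
from h import *
def meas(C,rgb):
    rgb=rgb.astype(int); x,y,z=C[...,0],C[...,1],C[...,2]
    def box(x0,x1,y0,y1,z0,z1): return (x>x0)&(x<x1)&(y>y0)&(y<y1)&(z>z0)&(z<z1)
    def rep(n,m,rect=0):
        P=C[m]
        if len(P)<5: print(n,len(P)); return
        print(n,len(P),"med",np.median(P,0).round(1),"mid",((P.min(0)+P.max(0))/2).round(1),"ext",np.ptp(P,axis=0).round(1))
        if rect: r=cv2.minAreaRect(P[:,:2].astype(np.float32)); print("   rect",np.round(r[0],1),np.round(r[1],1),round(r[2],2))
    rep("housing",box(480,625,45,245,67,74),1)
    rep("stem",box(520,600,120,190,127,136))
    rep("post",box(520,600,-130,45,104,115),1)
    rep("base",box(480,680,-150,245,8,15),1)
    rep("tray",box(430,640,270,460,18,26),1)
    rep("rider",box(520,680,-150,45,35,60)&(rgb[...,0]-rgb[...,2]>50),1)
    rep("riderfin",box(520,680,-150,45,43,60)&(rgb[...,0]-rgb[...,2]>50),1)
    rep("strip",box(590,680,-150,75,26,34),1)
E
python3 - <<'E'
from meas import *
a=np.load("pics/w1.npz"); meas(a["C"],a["p"])
p=a["p"][180:290,0:160]; cv2.imwrite("pics/w1c.png",cv2.resize(p,None,fx=5,fy=5,interpolation=cv2.INTER_CUBIC)[:,:,::-1])
E
```

```text
housing 4101 med [549.  144.   70.4] mid [555.9 145.6  70.5] ext [ 67.5 161.    7. ]
   rect [556.1 145.7] [ 59.6 158.9] 3.74
stem 104 med [553.5 161.5 133.1] mid [554.7 161.2 131. ] ext [17.3  7.6  7.8]
post 338 med [563.   12.3 109.9] mid [563.9  10.9 108. ] ext [20.6 19.8  8. ]
   rect [564.   10.8] [20.1 19.6] 3.19
base 7436 med [546.5 -32.4  12.5] mid [590.2  44.3  11.5] ext [168.5 388.4   6.9]
   rect [598.2  44.9] [161.9 385.2] 3.5
tray 1672 med [513.2 358.4  21.9] mid [534.6 364.   21.3] ext [140.7 130.3   6.7]
   rect [534.6 364.1] [140.  130.1] 0.46
rider 169 med [612.9 -74.2  38.9] mid [614.3 -75.1  41.6] ext [22.4 15.  13.1]
   rect [614.5 -74.9] [22.4 14.4] 7.08
riderfin 34 med [614.2 -75.3  45.8] mid [614.7 -75.8  45.6] ext [13.5  3.9  5.1]
   rect [614.7 -75.9] [13.5  3.7] 1.89
strip 1483 med [612.6 -28.8  30.5] mid [612.5 -41.3  30.1] ext [ 31.2 201.2   7.5]
   rect [614.1 -41.5] [ 24.5 201.2] 3.61
```

View pics/w1c.png

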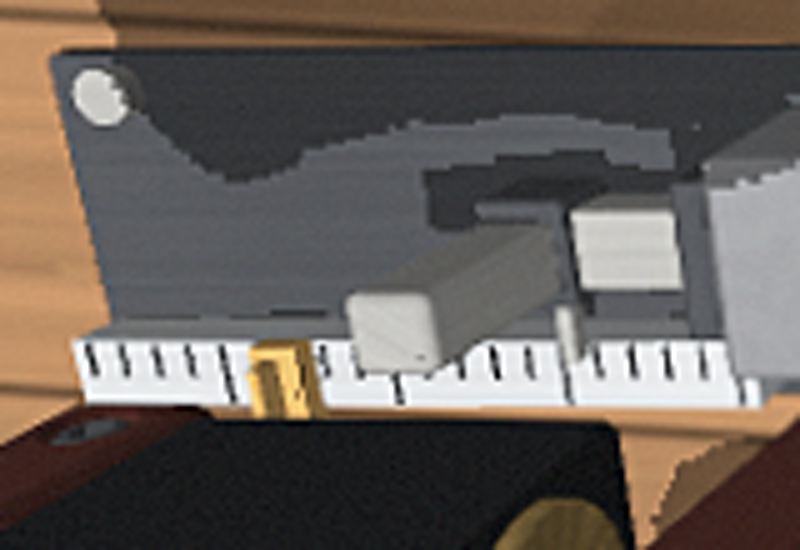

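```bash
python3 -c "
from h import *
plan([555.7,155.8,160])"
```

```text
t 1.65 pos [496.3 229.5 245.3] shift/750 [-0.0735 -0.1026  0.1137] mm [-55.1 -77.   85.3] rows>= 2.04
turn/pi [-4.000e-04  1.000e-04  9.989e-01] deg [-7.000e-02  2.000e-02  1.798e+02]
turn/pi [-0.0001 -0.0002 -0.0011] deg [-0.01 -0.04 -0.2 ]
q [ 0.31  0.26  1.59 -0.    1.29 -1.32] F [-0.7 -0.4  0.2] open 1.0
```

>>> move_arm:
  steps:
    - [[-0.0245,-0.0342,0.0379],[0,0,0]]
    - [[-0.0245,-0.0342,0.0379],[0,0,0]]
    - [[-0.0245,-0.0342,0.0379],[0,0,0]]
    - [[0,0,0],[0,0,0]]
    - [[0,0,0],[0,0,0]]

```text
time: 2.28
tool_pos: [555.9, 156.7, 160.7]
eef_rot: [0.093, -3.14, -0.001]
force: [-0.2, 0.1, -0.4]
opening: 0.997
```

```bash
python3 -c "
from wr import *
from meas import *
plan([555.7,155.8,106])
p,d,C,s=shot('w2'); meas(C,p)"
```

```text
t 2.27 pos [555.9 156.7 160.7] shift/750 [ 0.0003 -0.0012  0.0729] mm [ 0.3 -0.9 54.7] rows>= 0.88
turn/pi [-2.000e-04 -2.000e-04  9.994e-01] deg [-3.0000e-02 -3.0000e-02  1.7988e+02]
turn/pi [ 0.0001 -0.0001 -0.0006] deg [ 0.02 -0.02 -0.12]
q [ 0.15  0.39  1.63  0.    1.12 -1.48] F [-0.2  0.1 -0.4] open 0.997
housing 8272 med [551.  127.7  70.4] mid [555.9 144.6  70.5] ext [ 68.3 161.6   6.9]
   rect [555.9 145. ] [ 59.5 159.7] 3.64
stem 629 med [554.4 155.  133.3] mid [555.4 155.1 131.3] ext [19.4 19.5  8. ]
post 673 med [563.2  12.8 110. ] mid [564.1  10.9 108.1] ext [19.7 21.2  8.2]
   rect [564.2  10.8] [19.3 21.1] 2.92
base 12534 med [547.4 -32.4  12.5] mid [592.6  44.1  11.5] ext [172.9 388.    7. ]
   rect [600.5  44.5] [166.3 385.3] 3.47
tray 3385 med [524.  363.8  21.9] mid [534.7 363.5  21.4] ext [140.9 132.4   6.7]
   rect [534.5 363.6] [140.5 131.3] 0.69
rider 364 med [615.3 -74.1  38.9] mid [616.3 -74.7  41.4] ext [27.5 16.5 12.8]
   rect [616.4 -74.7] [26.7 14.8] 5.03
riderfin 90 med [617.4 -75.2  45.8] mid [616.8 -76.   45.4] ext [19.   4.9  4.8]
   rect [616.8 -76. ] [18.9  4.4] 3.76
strip 2792 med [612.2 -34.3  30.5] mid [613.3 -42.8  30. ] ext [ 31.5 199.2   8. ]
   rect [614.3 -42.6] [ 25.1 199.4] 2.81
```

View pics/w2.png

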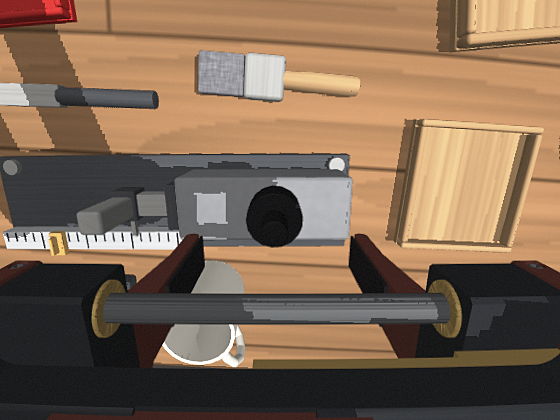

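Stem at (555.4, 155.1), centred between the fingers at pixel (275,215). I'll go down and grip.

>>> move_arm:
  steps:
    - [[0.0003,-0.001,0.024],[0,0,0]]
    - [[0.0003,-0.001,0.024],[0,0,0]]
    - [[0,0,0.025],[0,0,0]]
    - [[0,0,0],[0,0,0]]

```text
time: 2.82
tool_pos: [554.8, 155.5, 105.6]
eef_rot: [0.096, -3.139, 0.0]
force: [-0.8, -1.0, -0.3]
opening: 1.004
```

>>> move_arm:
  steps:
    - [[0,0,0],[0,0,0]]
    - [[0,0,0],[0,0,0]]
    - [[0,0,0],[0,0,0]]
    - [[0,0,0],[0,0,0]]
    - [[0,0,0],[0,0,0]]
    - [[0,0,0],[0,0,0]]
    - [[0,0,0],[0,0,0]]
    - [[0,0,0],[0,0,0]]
  hand: -1
  newtons: 25

```text
time: 3.82
tool_pos: [555.8, 154.6, 105.5]
eef_rot: [0.095, -3.14, 0.0]
force: [-0.3, -0.3, -0.3]
opening: 0.225
```

>>> move_arm:
  steps:
    - [[0,0,-0.01],[0,0,0]]
    - [[0,0,-0.025],[0,0,0]]
    - [[0,0,-0.03],[0,0,0]]
    - [[0,0,-0.02],[0,0,0]]
    - [[0,0,0],[0,0,0]]

```text
time: 4.45
tool_pos: [556.8, 154.8, 170.7]
eef_rot: [-0.095, 3.137, 0.0]
force: [0.3, -0.1, -1.0]
opening: 0.22
```

```bash
python3 -c "
from wr import *
plan([534.6,363.8,168])
p,d,C,s=shot('w3')"
```

```text
t 4.45 pos [556.8 154.8 170.7] shift/750 [0.0127 0.28   0.0036] mm [  9.5 210.    2.7] rows>= 3.36
turn/pi [ 1.400e-03 -1.000e-04  9.999e-01] deg [ 2.5000e-01 -1.0000e-02  1.7998e+02]
turn/pi [ 0.      0.0009 -0.0001] deg [ 0.01  0.16 -0.02]
q [ 0.15  0.38  1.62 -0.    1.14 -1.48] F [ 0.3 -0.1 -1. ] open 0.22
```

View pics/w3.png

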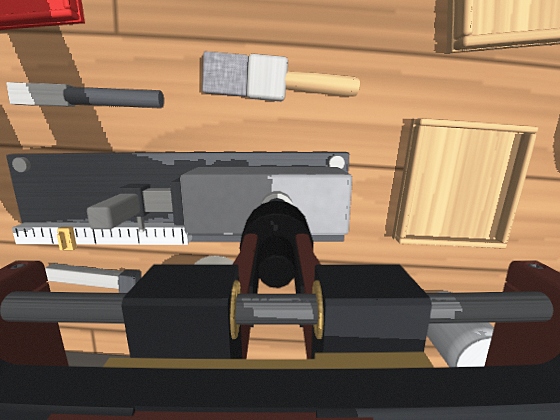

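The cap came off cleanly: it hangs in the fingers at (275,245) and the button is visible at (275,197). Next I carry it to the tray.

>>> move_arm:
  steps:
    - [[0.0018,0.04,0],[0,0,0]]
    - [[0.0018,0.04,0],[0,0,0]]
    - [[0.0018,0.04,0],[0,0,0]]
    - [[0.0018,0.04,0],[0,0,0]]
    - [[0.0018,0.04,0],[0,0,0]]
    - [[0.0018,0.04,0],[0,0,0]]
    - [[0.0018,0.04,0],[0,0,0]]
    - [[0,0,0.05],[0,0,0]]
    - [[0,0,0.05],[0,0,0]]
    - [[0,0,0.04],[0,0,0]]
    - [[0,0,0],[0,0,0]]
    - [[0,0,0],[0,0,0]]

```text
time: 6.0
tool_pos: [534.0, 363.8, 64.7]
eef_rot: [-0.095, 3.14, 0.0]
force: [0.5, 1.0, -0.4]
opening: 0.224
```

```bash
python3 -c "
from wr import *
plan([534.6,363.8,43])
p,d=camera('scene'); cv2.imwrite('pics/s1.png',cv2.resize(p[200:420,280:520],None,fx=3,fy=3)[:,:,::-1])"
```

```text
t 6.0 pos [534.  363.8  64.7] shift/750 [-0.0008  0.      0.0289] mm [-0.6  0.  21.7] rows>= 0.35
turn/pi [ 1.000e-04 -0.000e+00  9.998e-01] deg [ 2.0000e-02 -0.0000e+00  1.7997e+02]
turn/pi [ 0.      0.0001 -0.0002] deg [ 0.    0.01 -0.03]
q [ 0.49  0.59  1.56 -0.    1.   -1.14] F [ 0.5  1.  -0.4] open 0.224
```

View pics/s1.png

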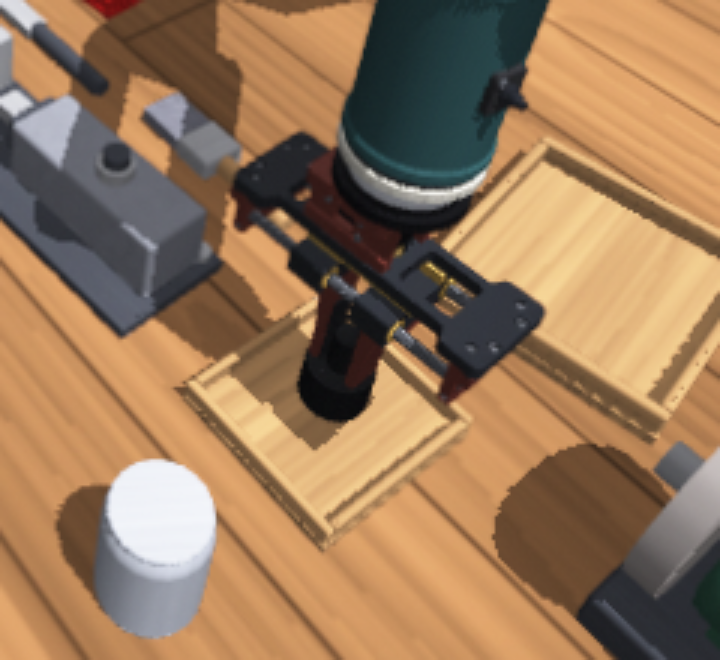

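The cap hangs upright above the tray, centred. I'll lower it gently.

>>> move_arm:
  steps:
    - [[0,0,0.012],[0,0,0]]
    - [[0,0,0.01],[0,0,0]]
    - [[0,0,0.005],[0,0,0]]
    - [[0,0,0],[0,0,0]]
    - [[0,0,0],[0,0,0]]

```text
time: 6.68
tool_pos: [533.8, 363.7, 44.1]
eef_rot: [-0.095, 3.14, -0.0]
force: [-0.4, -0.6, -0.6]
opening: 0.223
```

>>> move_arm:
  steps:
    - [[0,0,0.0012],[0,0,0]]
    - [[0,0,0.0008],[0,0,0]]
    - [[0,0,0],[0,0,0]]
    - [[0,0,0],[0,0,0]]

```text
time: 7.18
tool_pos: [533.7, 363.6, 42.6]
eef_rot: [-0.095, 3.14, -0.0]
force: [-0.6, 0.0, -0.8]
opening: 0.228
```

>>> move_arm:
  steps:
    - [[0,0,0.0008],[0,0,0]]
    - [[0,0,0.0004],[0,0,0]]
    - [[0,0,0],[0,0,0]]
    - [[0,0,0],[0,0,0]]

```text
time: 7.68
tool_pos: [533.8, 363.8, 42.4]
eef_rot: [-0.095, 3.14, 0.0]
force: [-1.8, -0.2, 5.2]
opening: 0.22
```

Contact (5 N). Release.

>>> move_arm:
  steps:
    - [[0,0,0],[0,0,0]]
    - [[0,0,0],[0,0,0]]
    - [[0,0,0],[0,0,0]]
    - [[0,0,0],[0,0,0]]
    - [[0,0,0],[0,0,0]]
    - [[0,0,0],[0,0,0]]
  hand: 0.3

```text
time: 8.43
tool_pos: [533.7, 363.6, 41.6]
eef_rot: [0.095, -3.14, 0.0]
force: [-0.4, 0.6, 0.4]
opening: 0.648
```

>>> move_arm:
  steps:
    - [[0,0,-0.02],[0,0,0]]
    - [[0,0,-0.05],[0,0,0]]
    - [[0,0,-0.06],[0,0,0]]
    - [[0,0,-0.04],[0,0,0]]
    - [[0,0,0],[0,0,0]]

```text
time: 9.05
tool_pos: [535.8, 364.8, 173.1]
eef_rot: [-0.095, 3.134, 0.005]
force: [0.5, 0.8, -0.0]
opening: 0.651
```

```bash
python3 -c "
from wr import *
from meas import *
plan([555.3,155.3,130])
p,d,C,s=shot('w4')
meas(C,p)
m=(abs(C[...,0]-534)<60)&(abs(C[...,1]-364)<60)&(C[...,2]>62)&(C[...,2]<90); P=C[m]; print('stem in tray',len(P),P.min(0),P.max(0))
m=(abs(C[...,0]-556)<20)&(abs(C[...,1]-156)<20)&(C[...,2]>87)&(C[...,2]<97); P=C[m]; print('button',len(P),P.min(0),P.max(0),np.median(P,0))"
```

```text
t 9.05 pos [535.8 364.8 173.1] shift/750 [-0.0087 -0.2806  0.0568] mm [  -6.5 -210.4   42.6] rows>= 3.44
turn/pi [ 0.0031 -0.0014  0.9999] deg [  0.57  -0.25 179.98]
turn/pi [ 0.0009  0.002  -0.0001] deg [ 0.16  0.36 -0.02]
q [ 0.49  0.47  1.46 -0.    1.2  -1.14] F [ 0.5  0.8 -0. ] open 0.651
housing 6614 med [551.6 170.6  70.4] mid [555.2 158.4  70.5] ext [ 66.5 137.1   7. ]
   rect [555.1 156.9] [ 59.8 137.6] 3.03
stem 0
post 0
base 4185 med [527.9 164.2  12.4] mid [582.4 142.4  11.4] ext [152.9 192.6   6.9]
   rect [584.  142.4] [145.9 189.7] 3.65
tray 2845 med [515.7 364.1  22. ] mid [534.8 364.2  21.9] ext [140.5 130.9   7.9]
   rect [534.8 364.3] [140.3 130.3] 0.46
rider 0
riderfin 0
strip 97 med [612.4  55.1  30.6] mid [612.4  53.   29.2] ext [10.6 13.5  5.8]
   rect [612.4  53.1] [10.7 13.4] 3.19
stem in tray 353 [523.88198432 354.2727026   62.26463321] [542.96415329 373.33004883  72.55458444]
button 493 [544.771323   144.39298938  87.05251324] [566.1310596  166.57177078  94.23308499] [554.69815085 156.91648884  92.25916313]
```

View pics/w4.png

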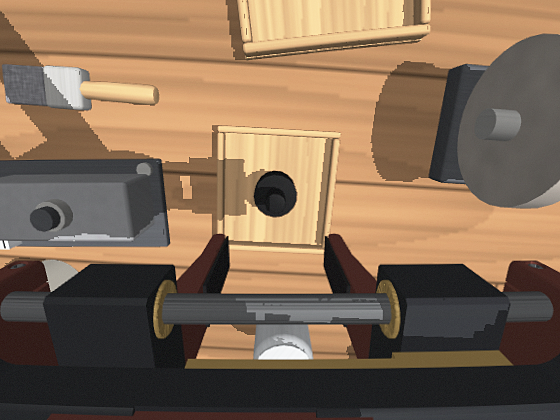

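The cap stands upright at the tray centre (275,193), stem top about 70 mm. The button measures (555.4, 155.5, 92.3). I'll move above it with the fingers shut.

>>> move_arm:
  steps:
    - [[-0.001,-0.04,0],[0,0,0]]
    - [[-0.001,-0.04,0],[0,0,0]]
    - [[-0.001,-0.04,0],[0,0,0]]
    - [[-0.001,-0.04,0],[0,0,0]]
    - [[-0.001,-0.04,0],[0,0,0]]
    - [[-0.001,-0.04,0],[0,0,0]]
    - [[-0.001,-0.04,0],[0,0,0]]
    - [[0,0,0.025],[0,0,0]]
    - [[0,0,0.025],[0,0,0]]
    - [[0,0,0],[0,0,0]]
    - [[0,0,0],[0,0,0]]
  hand: -1

```text
time: 10.48
tool_pos: [551.4, 154.4, 131.4]
eef_rot: [0.095, -3.139, 0.0]
force: [0.1, -1.1, -0.4]
opening: 0.006
```

```bash
python3 -c "
from wr import *
plan([555.3,155.5,94])
p,d,C,s=shot('w5')"
```

```text
t 10.47 pos [551.4 154.4 131.4] shift/750 [-0.0054  0.0012  0.0499] mm [-4.   0.9 37.4] rows>= 0.6
turn/pi [-5.000e-04  1.000e-04  9.999e-01] deg [-1.0000e-01  1.0000e-02  1.7998e+02]
turn/pi [-0.0001 -0.0003 -0.0001] deg [-0.01 -0.06 -0.02]
q [ 0.15  0.42  1.67 -0.    1.05 -1.48] F [ 0.1 -1.1 -0.4] open 0.006
```

View pics/w5.png

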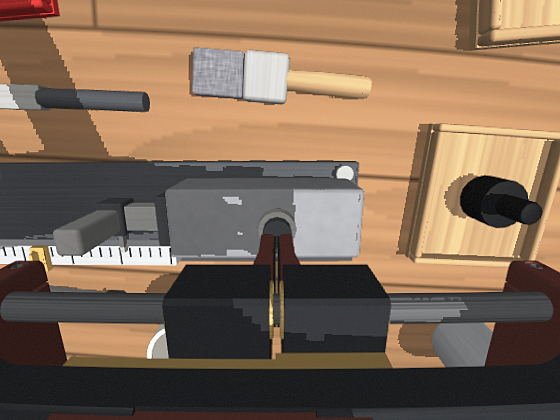

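>>> move_arm:
  steps:
    - [[-0.0027,0.0006,0.025],[0,0,0]]
    - [[-0.0027,0.0006,0.0225],[0,0,0]]
    - [[0,0,0],[0,0,0]]
    - [[0,0,0.004],[0,0,0]]
    - [[0,0,0.004],[0,0,0]]
    - [[0,0,0.0025],[0,0,0]]
    - [[0,0,0],[0,0,0]]
    - [[0,0,0],[0,0,0]]

```text
time: 11.52
tool_pos: [556.1, 155.6, 88.5]
eef_rot: [-0.095, 3.139, 0.0]
force: [0.1, -0.7, 3.5]
opening: 0.006
```

>>> move_arm:
  steps:
    - [[0,0,0.0025],[0,0,0]]
    - [[0,0,0.002],[0,0,0]]
    - [[0,0,0.001],[0,0,0]]
    - [[0,0,0],[0,0,0]]
    - [[0,0,0],[0,0,0]]

```text
time: 12.15
tool_pos: [556.1, 155.6, 84.3]
eef_rot: [-0.095, 3.139, 0.0]
force: [-0.0, 1.0, 5.4]
opening: 0.003
```

>>> move_arm:
  steps:
    - [[0,0,0.001],[0,0,0]]
    - [[0,0,0],[0,0,0]]
    - [[0,0,0],[0,0,0]]

```text
time: 12.52
tool_pos: [556.1, 155.6, 84.3]
eef_rot: [-0.095, 3.139, 0.0]
force: [-1.7, 0.9, 11.0]
opening: 0.009
```

The force rose to 11 N with no further travel at z 84.3, so the button is at its lower stop. I'll raise, check and go to the post.

>>> move_arm:
  steps:
    - [[0,0,-0.01],[0,0,0]]
    - [[0,0,-0.04],[0,0,0]]
    - [[0,0,-0.04],[0,0,0]]
    - [[0,-0.04,0],[0,0,0]]
    - [[0,-0.05,0],[0,0,0]]
    - [[0,-0.05,0],[0,0,0]]
    - [[0,-0.04,0],[0,0,0]]
    - [[0,0,0],[0,0,0]]
    - [[0,0,0],[0,0,0]]
  hand: 0

```text
time: 13.65
tool_pos: [563.3, 21.2, 150.5]
eef_rot: [0.095, -3.139, -0.001]
force: [0.1, 0.3, 0.1]
opening: 0.503
```

```bash
python3 -c "
from wr import *
from meas import *
plan([564.2,10.9,66.3])
p,d,C,s=shot('w6')
meas(C,p)
m=(abs(C[...,0]-556)<9)&(abs(C[...,1]-156)<9)&(C[...,2]>77)&(C[...,2]<97); P=C[m]; print('button',len(P),np.median(P,0))"
```

```text
t 13.65 pos [563.3  21.2 150.5] shift/750 [-0.0005 -0.0139  0.1122] mm [ -0.4 -10.4  84.2] rows>= 1.36
turn/pi [-6.000e-04 -3.000e-04  9.997e-01] deg [-1.1000e-01 -5.0000e-02  1.7995e+02]
turn/pi [ 0.0002 -0.0004 -0.0003] deg [ 0.03 -0.07 -0.05]
q [-0.09  0.38  1.67  0.    1.09 -1.72] F [0.1 0.3 0.1] open 0.503
housing 10216 med [552.8 135.   70.4] mid [555.3 144.5  70.4] ext [ 68.2 161.4   6.8]
   rect [555.6 144.8] [ 59.4 159.8] 3.71
stem 0
post 686 med [563.2  10.6 110.1] mid [564.   10.6 108.1] ext [20.1 20.2  7.9]
   rect [564.   10.5] [19.4 19.6] 3.44
base 15753 med [552.5 -32.9  12.5] mid [593.1  44.1  11.5] ext [173.1 388.    6.9]
   rect [596.7  44.6] [158.6 385. ] 3.63
tray 1234 med [546.  300.6  21.6] mid [535.7 319.   21.2] ext [139.6  44.5   6.4]
   rect [535.2 316.4] [140.2  43.2] 2.96
rider 343 med [614.9 -74.6  38.8] mid [616.4 -75.7  41.6] ext [25.8 15.1 13.1]
   rect [616.4 -75.6] [25.6 14.5] 3.17
riderfin 75 med [616.5 -75.6  46.3] mid [616.9 -75.7  45.6] ext [18.3  3.9  5.2]
   rect [616.9 -75.7] [18.2  3.4] 3.13
strip 2924 med [612.7 -47.4  30.5] mid [630.9 -36.8  30. ] ext [ 68.7 212.    7.9]
   rect [636.1 -36.4] [ 68.5 209.7] 3.32
button 424 [555.92980877 155.5889154   84.42016328]
```

View pics/w6.png

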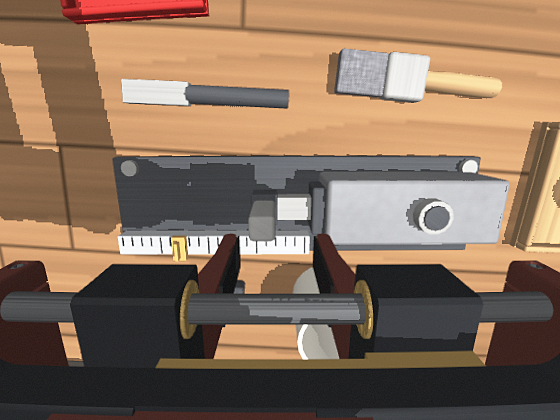

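The button is down (top 84.4 mm). Post at (564, 10.6). I'll go down over the post.

>>> move_arm:
  steps:
    - [[-0.0005,-0.0142,0],[0,0,0]]
    - [[0,0,0],[0,0,0]]
    - [[0,0,0.03],[0,0,0]]
    - [[0,0,0.03],[0,0,0]]
    - [[0,0,0.03],[0,0,0]]
    - [[0,0,0.0215],[0,0,0]]
    - [[0,0,0],[0,0,0]]

```text
time: 14.58
tool_pos: [563.9, 10.4, 66.1]
eef_rot: [0.095, -3.138, -0.0]
force: [-0.4, -0.2, 0.2]
opening: 0.502
```

>>> move_arm:
  steps:
    - [[0,0,0],[0,0,0]]
    - [[0,0,0],[0,0,0]]
    - [[0,0,0],[0,0,0]]
    - [[0,0,0],[0,0,0]]
    - [[0,0,0],[0,0,0]]
    - [[0,0,0],[0,0,0]]
  hand: -1
  newtons: 40

```text
time: 15.32
tool_pos: [565.4, 10.3, 67.9]
eef_rot: [-0.095, 3.139, 0.0]
force: [0.1, 1.8, 6.2]
opening: 0.227
```

```bash
python3 -c "
from wr import *
plan([564.2+.061*89.4,10.6-.998*89.4,66.3])
p,d,C,s=shot('w7')"
```

```text
t 15.32 pos [565.4  10.3  67.9] shift/750 [ 0.0015 -0.1187  0.0021] mm [  1.1 -89.    1.6] rows>= 1.42
turn/pi [ 6.000e-04 -0.000e+00  9.999e-01] deg [ 1.1000e-01 -0.0000e+00  1.7997e+02]
turn/pi [ 0.      0.0004 -0.0001] deg [ 0.    0.07 -0.03]
q [-0.1   0.49  1.74  0.    0.9  -1.74] F [0.1 1.8 6.2] open 0.227
```

View pics/w7.png

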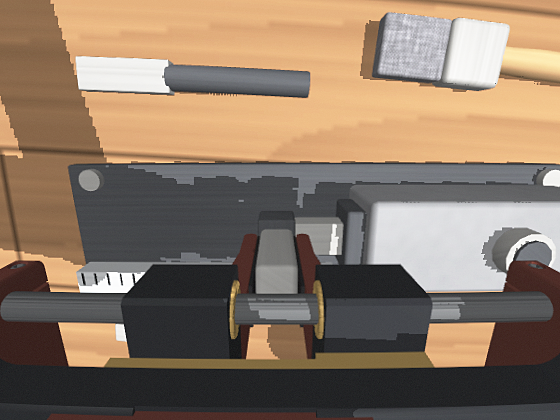

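>>> move_arm:
  steps:
    - [[0,0,-0.002],[0,0,0]]
    - [[0,0,0],[0,0,0]]
    - [[0,0,0],[0,0,0]]

```text
time: 15.75
tool_pos: [565.3, 10.4, 68.0]
eef_rot: [-0.095, 3.14, 0.0]
force: [4.6, 3.3, -9.9]
opening: 0.229
```

>>> move_arm:
  steps:
    - [[-0.0006,0,0.0012],[0,0,0]]
    - [[0,0,0],[0,0,0]]
    - [[0,-0.008,0],[0,0,0]]
    - [[0,-0.012,0],[0,0,0]]

```text
time: 16.25
tool_pos: [566.3, -4.8, 68.0]
eef_rot: [-0.096, 3.14, 0.001]
force: [1.4, 3.7, -2.2]
opening: 0.222
```

The arm is free and moving, with about 4 N of spring force. I'll go on pulling.

>>> move_arm:
  steps:
    - [[0,-0.015,0],[0,0,0]]
    - [[0,-0.015,0],[0,0,0]]
    - [[0,-0.015,0],[0,0,0]]
    - [[0,-0.015,0],[0,0,0]]
    - [[0,-0.015,0],[0,0,0]]
    - [[0,-0.01,0],[0,0,0]]
    - [[0,-0.008,0],[0,0,0]]
    - [[0,0,0],[0,0,0]]
    - [[0,0,0],[0,0,0]]

```text
time: 17.38
tool_pos: [570.7, -74.6, 67.9]
eef_rot: [-0.095, 3.14, -0.0]
force: [3.1, 4.0, 0.4]
opening: 0.223
```

```bash
python3 -c "
from wr import *
from meas import *
plan([565.3+.061*89.4,10.6-.998*89.4,68])
p,d,C,s=shot('w8'); meas(C,p)
for n in('scene','top'):
    p,d=camera(n); np.savez(f'pics/{n}2.npz',p=p,d=d); cv2.imwrite(f'pics/{n}2.png',p[:,:,::-1]); W=cloud(n,d); print(n); meas(W,p)
p=np.load('pics/scene2.npz')['p'][180:290,210:330]; cv2.imwrite('pics/s2c.png',cv2.resize(p,None,fx=6,fy=5,interpolation=cv2.INTER_CUBIC)[:,:,::-1])
p=np.load('pics/top2.npz')['p'][160:240,190:340]; cv2.imwrite('pics/t2c.png',cv2.resize(p,None,fx=5,fy=5,interpolation=cv2.INTER_CUBIC)[:,:,::-1])
"
```

```text
t 17.38 pos [570.7 -74.6  67.9] shift/750 [ 0.0002 -0.0054 -0.0001] mm [ 0.2 -4.  -0.1] rows>= 0.06
turn/pi [3.000e-04 0.000e+00 9.997e-01] deg [5.0000e-02 1.0000e-02 1.7995e+02]
turn/pi [-0.      0.0002 -0.0003] deg [-0.01  0.03 -0.05]
q [-0.25  0.5   1.72  0.    0.92 -1.88] F [3.1 4.  0.4] open 0.223
housing 3507 med [551.5  77.7  70.2] mid [559.4  82.8  69.7] ext [60.2 41.7  5.4]
   rect [559.  83.] [58.7 39.1] 4.49
stem 0
post 1851 med [563.3 -74.8 110.1] mid [566.8 -75.2 109.5] ext [17.7 41.  11. ]
   rect [567.  -74.8] [16.2 41.1] 3.43
base 21422 med [547.3 -33.9  12.5] mid [595.3  -2.3  11.5] ext [168.3 295.4   7. ]
   rect [597.8   1. ] [155.7 297.5] 3.73
tray 0
rider 0
riderfin 0
strip 917 med [606.7  50.3  30.4] mid [628.7  51.3  30. ] ext [64.9 46.8  8. ]
   rect [624.3  53.8] [68.2 27.7] 22.64
scene
housing 1221 med [560.4 159.3  70.1] mid [556.8 146.7  70.5] ext [ 70.7 161.1   6.9]
   rect [557.2 147. ] [ 61.5 161.3] 4.19
stem 0
post 49 med [578.5 -73.4 109.4] mid [575.8 -70.4 110. ] ext [18.  40.4  9.9]
   rect [575.9 -70.7] [16.  40.7] 4.02
base 1824 med [591.4  99.   
[... 284 characters left out ...]
3.7 13.9]
   rect [617.2 -72.4] [13.3 25.9] 79.83
riderfin 13 med [617.9 -74.6  45.8] mid [617.7 -74.4  46.1] ext [19.2  6.8  6. ]
   rect [617.7 -74.4] [ 6.8 19.1] 89.54
strip 457 med [614.2 -19.5  30.3] mid [634.6 -33.   30. ] ext [ 88.6 215.6   7.8]
   rect [642.2 -30.4] [ 86.6 216.4] 4.64
top
housing 204 med [575.4  97.   70.3] mid [570.4 116.4  70.5] ext [38.3 99.9  6.8]
   rect [570.2 116.4] [38.3 99.8] 0.3
stem 0
post 0
base 205 med [610.7 104.9  11.7] mid [632.6  33.3  11.5] ext [ 92.9 356.1   6.9]
   rect [632.5  33.4] [ 92.6 356.1] 0.26
tray 0
rider 0
riderfin 0
strip 64 med [609.1  46.2  30.5] mid [631.1 -34.5  30.1] ext [ 68.7 213.7   7.8]
   rect [637.4 -33.9] [ 68.7 210.5] 4.24
```

View pics/w8.png

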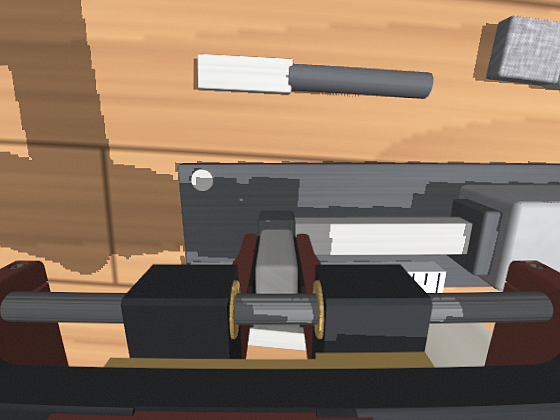

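View pics/s2c.png

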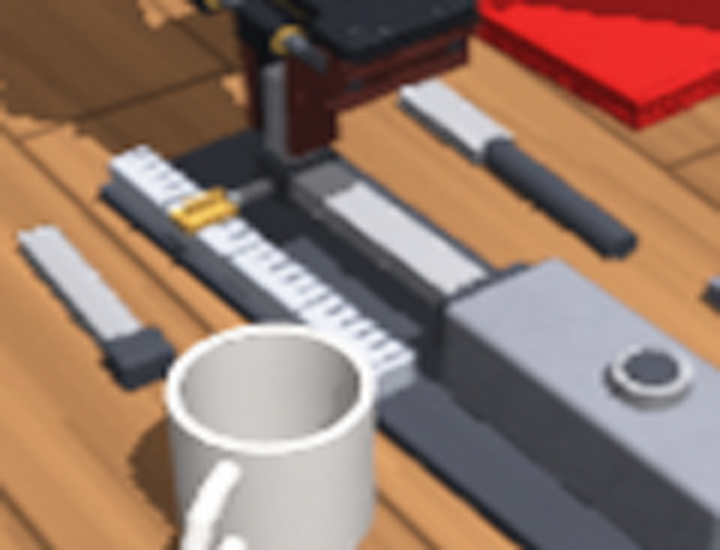

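View pics/t2c.png

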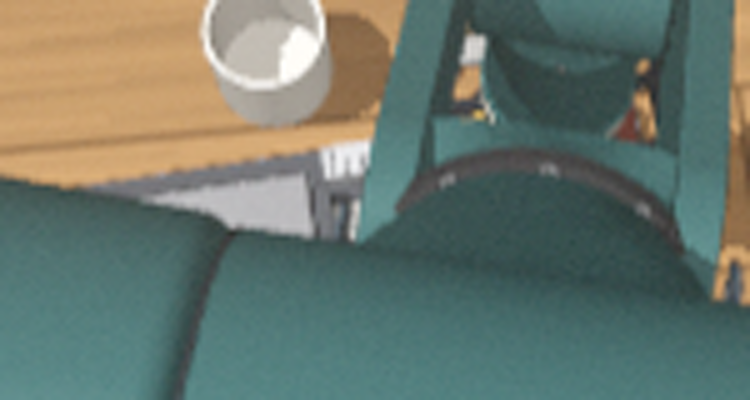

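Both the pointer and the rider are visible in the scene crop: pointer tip near (270,187), fin near (205,210). I'll compare them directly in gauge coordinates in several views.

```bash
cat > cmp.py <<'E'
from h import *
def gauge(C,o=(560.0,85.5),yaw=3.5):
    a=np.deg2rad(yaw); gx=np.array([np.sin(a),-np.cos(a)]); gy=np.array([np.cos(a),np.sin(a)])
    D=C[...,:2]-np.array(o); return np.dstack([D@gx,D@gy,C[...,2]])
def go(name,C,rgb,px):
    G=gauge(C); rgb=rgb.astype(int); br=rgb[...,0]-rgb[...,2]>50
    def st(n,m):
        P=G[m]
        if len(P)<3: print(" ",n,len(P)); return
        print(" ",n,len(P),"x min %.1f max %.1f mid %.1f mean %.1f"%(P[:,0].min(),P[:,0].max(),(P[:,0].min()+P[:,0].max())/2,P[:,0].mean()),"y %.1f..%.1f z %.1f..%.1f"%(P[:,1].min(),P[:,1].max(),P[:,2].min(),P[:,2].max()))
    print(name)
    g=G
    B=lambda x0,x1,y0,y1,z0,z1:(g[...,0]>x0)&(g[...,0]<x1)&(g[...,1]>y0)&(g[...,1]<y1)&(g[...,2]>z0)&(g[...,2]<z1)
    st("fin",B(130,190,30,65,44,52)&br); st("riderflat",B(130,190,30,65,37,43.5)&br)
    st("pointer",B(px-12,px+12,19,40,36,48)&~br)
    st("striptop",B(0,260,33,60,27,33))
for n,px in(("w1",75),("w2",75),("w6",75)):
    a=np.load(f"pics/{n}.npz"); go(n,a["C"],a["p"],px)
for n,px in(("scene0",75),("top0",75),("scene2",160)):
    a=np.load(f"pics/{n}.npz"); go(n,cloud(n[:-1],a["d"]),a["p"],px)
E
python3 cmp.py
```

```text
w1
  fin 28 x min 162.5 max 166.2 mid 164.4 mean 164.0 y 38.0..51.4 z 44.1..48.2
  riderflat 118 x min 156.6 max 170.9 mid 163.8 mean 162.2 y 33.8..55.7 z 37.1..43.4
  pointer 61 x min 73.0 max 78.5 mid 75.7 mean 75.0 y 19.1..36.1 z 37.6..44.3
  striptop 1452 x min 29.4 max 230.6 mid 130.0 mean 127.1 y 33.9..58.6 z 27.0..33.0
w2
  fin 72 x min 162.5 max 166.9 mid 164.7 mean 164.2 y 37.4..56.3 z 44.0..47.8
  riderflat 251 x min 155.8 max 171.0 mid 163.4 mean 162.0 y 33.0..60.0 z 37.1..43.4
  pointer 110 x min 72.7 max 77.1 mid 74.9 mean 74.4 y 19.3..36.7 z 37.4..45.0
  striptop 2730 x min 31.5 max 230.9 mid 131.2 mean 127.4 y 33.9..58.5 z 27.0..32.8
w6
  fin 70 x min 162.8 max 166.2 mid 164.5 mean 164.4 y 38.2..56.1 z 44.0..48.2
  riderflat 251 x min 157.1 max 171.6 mid 164.3 mean 163.4 y 33.9..59.2 z 37.0..43.5
  pointer 4 x min 73.5 max 76.5 mid 75.0 mean 75.0 y 35.4..36.0 z 42.8..44.4
  striptop 2773 x min 30.0 max 231.1 mid 130.5 mean 130.9 y 34.5..56.3 z 27.0..32.8
scene0
  fin 11 x min 160.8 max 165.0 mid 162.9 mean 163.1 y 38.9..54.9 z 44.1..47.9
  riderflat 29 x min 156.2 max 
[... 173 characters left out ...]
0.2 mean 122.3 y 34.8..59.3 z 27.0..32.9
top0
  fin 5 x min 162.8 max 164.5 mid 163.7 mean 163.7 y 37.9..54.8 z 44.5..48.7
  riderflat 21 x min 156.6 max 169.2 mid 162.9 mean 163.4 y 33.9..56.5 z 37.0..43.2
  pointer 3 x min 74.8 max 84.7 mid 79.7 mean 78.2 y 29.6..34.2 z 36.0..45.9
  striptop 288 x min 29.9 max 229.1 mid 129.5 mean 126.6 y 34.3..56.3 z 27.0..33.0
scene2
  fin 10 x min 159.4 max 166.3 mid 162.9 mean 163.2 y 39.3..57.5 z 44.6..49.1
  riderflat 30 x min 155.9 max 169.9 mid 162.9 mean 161.2 y 35.0..60.4 z 37.2..43.3
  pointer 15 x min 156.1 max 163.6 mid 159.9 mean 158.6 y 19.4..33.6 z 37.4..44.5
  striptop 392 x min 29.7 max 229.5 mid 129.6 mean 121.7 y 34.1..56.8 z 27.1..33.0
```

Estimates of the total travel agree at 88.7–89.7. I take 89.1, so 3.9 mm remains.

>>> move_arm:
  steps:
    - [[-0.0003,-0.003,0],[0,0,0]]
    - [[0,-0.0022,0],[0,0,0]]
    - [[0,0,0],[0,0,0]]
    - [[0,0,0],[0,0,0]]
    - [[0,0,0],[0,0,0]]

```text
time: 18.15
tool_pos: [570.9, -78.1, 67.9]
eef_rot: [0.095, -3.14, -0.0]
force: [2.2, 4.1, 1.0]
opening: 0.224
```

```bash
cat > fin.py <<'E'
from h import *
import os
s=observe(); print(s["time"],s["tool_pos"],s["force"],s["opening"])
P=[]
for i in range(6):
    p,d=camera("scene"); P.append((p,d))
a=np.mean([q[0].astype(float) for q in P],0); d=np.median([np.where(q[1]>0,q[1],np.nan) for q in P],0)
np.savez("pics/scene3.npz",p=a.astype(np.uint8),d=np.nan_to_num(d))
c=a[195:235,225:275].astype(np.uint8); cv2.imwrite("pics/s3c.png",cv2.resize(c,None,fx=14,fy=14,interpolation=cv2.INTER_CUBIC)[:,:,::-1])
c=a.astype(np.uint8); cv2.imwrite("pics/s3full.png",c[:,:,::-1])
E
python3 fin.py; sed -i 's/("scene2",160)):/("scene2",160),("scene3",164)):/' cmp.py; python3 cmp.py | tail -5
python3 - <<'E'
from h import *
# predicted pixels of fin line (z46, extended toward pointer) and pointer tip for several x
a=np.deg2rad(3.5); gx=np.array([np.sin(a),-np.cos(a),0]); gy=np.array([np.cos(a),np.sin(a),0]); o=np.array([560,85.5,0])
for n,x,y,z in(("fin near",163,32,46),("fin far",163,58,46),("ptr root",163,15,40),("tip",163,36,40),("tip+2",165,36,40)):
    u=proj("scene",o+gx*x+gy*y+np.array([0,0,z]))[0]; print(n,u.round(1),"crop",((u-[225,195])*14).round())
E
```

```text
18.15 [570.87302989 -78.12480886  67.90422973] [2.16610185 4.14608258 1.00966452] 0.2243037342218323
scene3
  fin 10 x min 160.9 max 165.5 mid 163.2 mean 163.6 y 38.4..55.8 z 44.0..46.9
  riderflat 34 x min 156.5 max 169.5 mid 163.0 mean 161.4 y 33.4..60.1 z 37.0..43.2
  pointer 14 x min 160.8 max 164.8 mid 162.8 mean 162.3 y 20.4..35.9 z 38.5..44.4
  striptop 399 x min 29.4 max 229.9 mid 129.7 mean 121.7 y 35.1..55.9 z 27.2..32.8
fin near [248.  217.4] crop [321. 314.]
fin far [239.6 221.4] crop [204. 370.]
ptr root [253.4 216.5] crop [398. 302.]
tip [246.8 219.7] crop [305. 346.]
tip+2 [246.4 219.3] crop [299. 341.]
```

View pics/s3c.png

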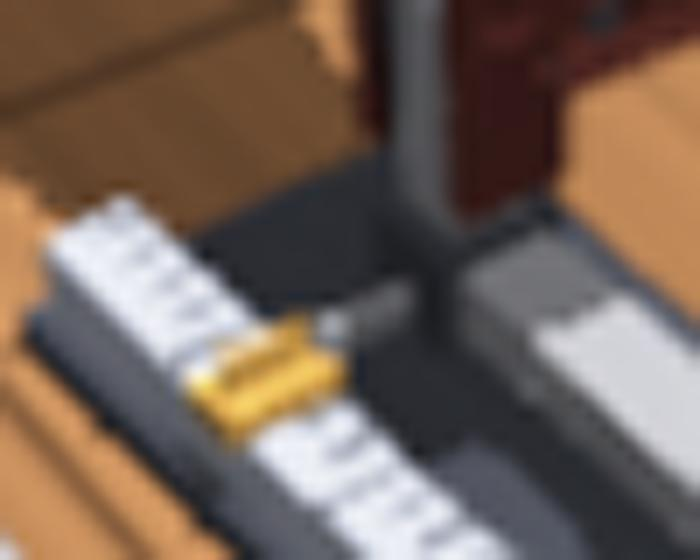

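View pics/s3full.png

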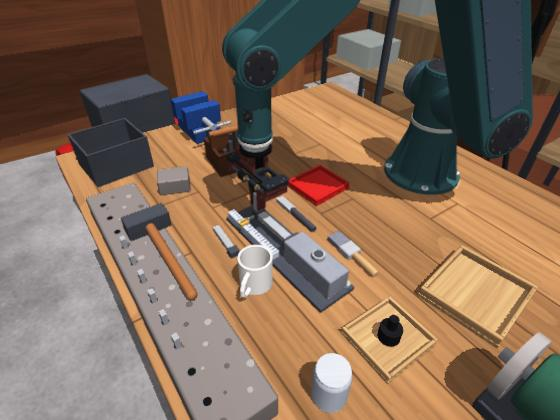

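The pointer reads 162.5–162.8 and the fin 163.2, so I nudge 0.4 mm further.

>>> move_arm:
  steps:
    - [[0,-0.0007,0],[0,0,0]]
    - [[0,0,0],[0,0,0]]
    - [[0,0,0],[0,0,0]]
    - [[0,0,0],[0,0,0]]

```text
time: 18.95
tool_pos: [570.9, -78.7, 67.9]
eef_rot: [-0.095, 3.14, 0.0]
force: [2.1, 4.5, 1.2]
opening: 0.231
```

```bash
python3 fin.py;  python3 cmp.py | tail -5
```

```text
18.95 [570.93807494 -78.68543791  67.94328192] [2.05541039 4.5210208  1.18397066] 0.23051447565239944
scene3
  fin 10 x min 162.5 max 165.0 mid 163.8 mean 163.7 y 38.4..56.2 z 44.0..46.9
  riderflat 32 x min 156.3 max 168.0 mid 162.1 mean 161.2 y 32.9..59.8 z 37.2..41.7
  pointer 15 x min 161.2 max 165.4 mid 163.3 mean 162.9 y 20.2..35.9 z 38.6..44.1
  striptop 403 x min 29.5 max 230.0 mid 129.7 mean 120.4 y 35.0..56.0 z 27.0..33.0
```

View pics/s3c.png

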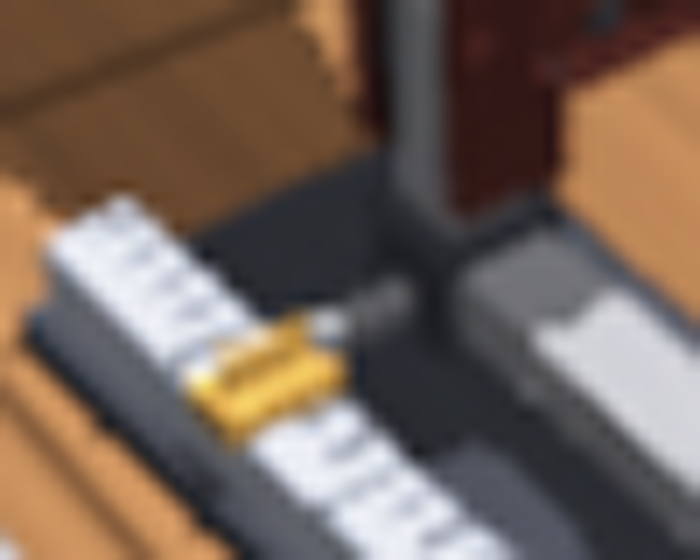

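The pointer tip (crop 330,322) lines up with the fin. Travel is 89.2 mm and the two differ by about 0.5 mm, which is within the noise. The hold is steady, so I hand in.

```bash
python3 -c "
from bench import *
print(finish_job())"
```

```text
the job is handed in; nothing more can be done
None
```

I set the gauge and handed the job in at about 19 s, with the gripper still holding the arm at the rider.

- **Cap:** I lifted the dust cap off and stood it upright at the centre of the small wooden tray. The wrist camera confirmed it: the stem top was about 70 mm above the bench.
- **Button:** I pressed the lock button to its stop. The force rose to 11 N with no more travel, and its top then measured 84.4 mm (84 expected).
- **Arm:** I gripped the post with 40 N and pulled the arm out 89.2 mm, against a spring force of about 4.5 N. In the last check the pointer stood at 162.9–163.3 mm and the fin at 163.7 mm along the gauge.

**Disagreements:** the camera views put the needed travel anywhere from 88.7 to 89.7 mm, so the setting is good to about 0.5 mm. When I closed on the post, the wrist force built up to about 10 N vertically. I eased it to about 1 N by adjusting the height, and about 2 N sideways remained at the end. I moved none of the tools or other things, and the final scene picture shows them where they were.

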